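# Make up two seasoning kits

## Task

Make up the two seasoning kits from the stock on the worktop: the red stand gets the light-wood mill and the jar with the dark cap, the blue stand gets the pale grey mill and the jar with the yellow cap. In each stand the mill stands upright in the narrow well and the jar upright in the wide well, both right down on the well floor. Leave the honey jar and the sugar pot where they are, and knock nothing over.

Things in the scene. Friction and masses are not known exactly. Their poses are not given: they have to be found in the camera images.
- wood_mill_mid (a point): Light-wood-coloured (tan) turned pepper mill, round, 97 mm tall, 29 mm across at the widest, tapering to a small knob at the top; 0.14 kg. Its waist bulges to 27 mm at 50 to 56 mm above its foot: grip there (9.9 mm radius neck at 62 mm, 11.5 mm radius bulge at 74 mm above the foot). Belongs in the narrow well of the red stand. The point is at its centre, half-way up; z axis up along the thing, which starts upright on the worktop.
- grey_mill_mid (a point): Pale grey turned salt mill, same shape: round, 97 mm tall, 29 mm across at the widest; 0.14 kg. Its waist bulges to 27 mm at 50 to 56 mm above its foot: grip there (9.9 mm radius neck at 62 mm, 11.5 mm radius bulge at 74 mm above the foot). Belongs in the narrow well of the blue stand. The point is at its centre, half-way up; z axis up along the thing, which starts upright on the worktop.
- dark_cap_jar_mid (a point): Round glass spice jar with a dark brown-black cap and a green label, 105 mm tall, 44 mm in diameter, straight-sided from 3 to 74 mm above its foot; 0.11 kg. Grip it at about two thirds of its height, so that the gripper's body clears the cap. Belongs in the wide well of the red stand. The point is at its centre, half-way up; z axis up along the thing, which starts upright on the worktop.
- yellow_cap_jar_mid (a point): Round glass spice jar with a mustard-yellow cap and a dark blue label, 96 mm tall, 42 mm in diameter, straight-sided in its lower two thirds; 0.11 kg. Grip it at about two thirds of its height, so that the gripper's body clears the cap. Belongs in the wide well of the blue stand. The point is at its centre, half-way up; z axis up along the thing, which starts upright on the worktop.
- honey_mid (a point): Honey jar, amber glass with a white lid and dark label, 58 x 62 mm across, 99 mm tall. Stays where it is. The point is at its centre, half-way up; z axis up along the thing, which starts upright on the worktop.
- sugar_mid (a point): White lidded sugar pot with a knob, 77 mm across, 88 mm tall. Stays where it is. The point is at its centre, half-way up; z axis up along the thing, which starts upright on the worktop.
- red_stand: Red stand: a painted wooden block, 86 x 146 x 24 mm (x, y, z), fixed to the worktop, with two round blind wells open at the top, each 16 mm deep (well floor 8 mm above the worktop). Origin at the centre of the underside, z up. The NARROW well (50 mm diameter) has its centre at x = 0, y = +38 mm in the block's own frame; the WIDE well (68 mm diameter) at x = 0, y = -29 mm. The block's long side is its y axis. It stands at any yaw up to 50 degrees.
- blue_stand: Blue stand: a painted wooden block, 86 x 146 x 24 mm (x, y, z), fixed to the worktop, with two round blind wells open at the top, each 16 mm deep (well floor 8 mm above the worktop). Origin at the centre of the underside, z up. The NARROW well (50 mm diameter) has its centre at x = 0, y = +38 mm in the block's own frame; the WIDE well (68 mm diameter) at x = 0, y = -29 mm. The block's long side is its y axis. It stands at any yaw up to 50 degrees.

How it is judged:
By the outcome, as a careful person would: the job done as asked, in the order asked, and still so for the second after the job is handed in, with the robot touching nothing.
It also fails if it takes over 112 s, if anything falls off the work surface, if the arm or the gripper's body presses on something with over 40 N, if the wrist force passes 120 N, or if a joint passes its speed limit or range.

## Robot

A 7-joint arm with a two-finger parallel gripper is mounted at the origin on a cart in front of the work surface, level with it; the furniture and walls round the work are solid. World frame = base frame: x ahead of the robot, y to its left, z up, the work surface at z = 0. Lengths are in m, angles in rad, forces in N, time in s.
With the tool pointing down it reaches from about 0.4 to 0.85 m from the base axis. Payload 4.5 kg.
Tool frame: the origin (TCP) lies at the very end of the fingers, on their centre line; the grasp point (between the pads) lies 19 mm behind it; z points along the fingers, y is the line along which they close (so a half turn about z gives the same grasp; the last joint's range is limited). The gripper opens to 88 mm and grips with 3 to 60 N. Pads are 18 mm wide; open, the fingers measure 123 mm over their backs; the gripper's body (75 mm by 187 mm) begins 45 mm behind the grasp point.
Start: joints at [1.375, 0.689, -0.195, 1.565, 0.157, 0.902, -0.215], TCP at [0.142, -0.609, 0.239] pointing down, gripper open.
Joint ranges: [-3.01, 3.01], [-0.46, 2.08], [-1.47, 1.51], [0.13, 2.56], [-1, 4.14], [0.04, 2.09], [-2.66, 2.66]. Speed limits (rad/s): [2.57, 2.57, 3.14, 3.14, 3.14, 3.14, 3.14].

## Interface

Orientations are given as a unit quaternion [x, y, z, w].
In Python, from plant import r, eyes, nets gives the robot as it stands.
- The arm moves only by the shell command python3 -m pendant 'ROWS' [FORCE]. ROWS is JSON, a list of rows, each an object of numbers: "claw": the opening, from 0 (shut) to 1 (fully open); "dx", "dy", "dz": the shift along the world's x, y, z in mm; "twist": the turn about the world's z in rad. In form: [{"claw": .., "dx": .., "dy": .., "dz": .., "twist": ..}, ...]. A call has 1 to 8 rows; each row is the pose to reach, as a shift and turn from the pose commanded when the call began; what a row does not reach only later rows make up. A row lasts 1/10 s, in which the tool goes at most 50 mm and 8.59 degrees, less where a joint would pass 70% of its speed; a pose out of reach is approached as far as the arm can. A call with a gripper value outside its range is refused whole. The fingers move at their own pace and stop on an object; FORCE is the grip in N (left out, the last holds). Time passes only in rows, so rows that repeat a pose let the fingers close. It gives the time, the measured TCP pose, the force, the opening and the grip force at its end, in the units of the state.
- r.get_state(): the state, without advancing time (a new reading comes with each control period).
- eyes.snapshot(name): name is "scene" or "top" or "wrist"; returns (picture, depth): 420x560x3 uint8, blue, green, red; 420x560 float32, m along the optical axis (not along the pixel's ray), 0 where there is no reading.
- eyes.camera_info(name): a dict with "K" (3x3 intrinsics, pixels), "world_to_cam" (4x4, takes a point from world to camera coordinates); the wrist camera has in their place "T_tool_cam" (4x4, takes a point from camera to tool coordinates, whose origin is the TCP and whose axes are the flange's). Camera axes: x right, y down, z forward; pixel columns grow to the right and rows downward; lengths in m; the calibration is good to about 2 mm. The wrist camera is an equidistant fisheye: a pixel r from the principal point sees the ray r / f radians off the axis. A picture is of the moment at which its call begins: read the wrist's pose just before it. camera_info takes no time and is no camera call.
- r.finish_job(): hands the job in; it is judged then, once.
Trained networks look in the newest picture that a camera, given by its name, has taken for a name from the list of things; names that differ only in an ending like _2 or _b are one class to them, and where a whole thing is asked for, a point or a joint stands for the part that bears it (a point fixed in the world has none). Each returns a list of dicts, best first, with "confidence" (0 to 1); they miss things now and then, are a little off and sometimes report something else, mostly with a low value. They report only what shows in the picture. A call takes as long as a camera call.
- nets.spot_in(camera, query): "box" ([left, top, width, height] as shares, 0 to 1, of the picture: columns of its width, rows of its height, round what is visible of it).
- nets.place_of(camera, query): "position" ([column, row] as shares, 0 to 1, of the picture: columns of its width, rows of its height: a listed point, or the origin of a listed thing).
The state is a dict: "clock": time; "q": joint angles; "qd": joint speeds; "joint_torque": joint torques, N m; "tool_pos": TCP position; "eef_rot": TCP orientation; "contact_force": force on the tool from outside, world axes, zero at the start; "moment": the same for the moment, N m; "opening": opening from 0.0 (shut) to 1.0 (fully open); "finger_force": force on a finger pad.
Only numpy, scipy, OpenCV 4.12 (cv2) and the standard library are available. Lean on these libraries where they do the work, as an engineer would, in place of code of your own. Each camera call takes 0.05 s, during which the arm holds its last target. There are 200 camera calls.

## Working session

There is one attempt and no reset: what is moved stays moved. The work goes in short steps, Python scripts to look and compute and a shell command to move; the robot and the scene stay as the last step left them, time stands still between calls to the robot, and variables do not carry over. Pictures are saved under pics/ and viewed, at most 14 in all, crops included, and the job is handed in when it is done.

```bash
ls; mkdir -p pics; cat > h.py <<'E'
import numpy as np, cv2
from plant import r, eyes, nets
def snap(c,f=None):
    p,d=eyes.snapshot(c)
    if f: cv2.imwrite('pics/'+f,p)
    return p,d
def cloud(c,d):
    i=eyes.camera_info(c);K=np.array(i['K']);T=np.linalg.inv(np.array(i['world_to_cam']))
    v,u=np.mgrid[:420,:560]
    P=np.stack([(u-K[0,2])/K[0,0]*d,(v-K[1,2])/K[1,1]*d,d,np.ones_like(d)],-1)
    W=(P@T.T)[...,:3]; W[d==0]=np.nan
    return W
E
python3 - <<'E'
from h import *
for c in ['scene','top']:
    p,d=snap(c,c+'0.png');W=cloud(c,d);np.save(c+'W.npy',W);np.save(c+'p.npy',p)
    for n in ['wood_mill_mid','grey_mill_mid','dark_cap_jar_mid','yellow_cap_jar_mid','honey_mid','sugar_mid','red_stand','blue_stand']:
        for f in nets.place_of(c,n)[:2]:
            u,v=f['position'][0]*560,f['position'][1]*420
            w=W[min(int(v),419),min(int(u),559)]
            print(c,n,round(f['confidence'],2),int(u),int(v),w.round(3))
s=r.get_state();print(s['clock'],s['tool_pos'],s['eef_rot'],s['opening'])
cv2.imwrite('pics/a.png',np.vstack([cv2.imread('pics/scene0.png')]))
E
```

```text
pics
scene wood_mill_mid 0.5 207 259 [0.634 0.282 0.059]
scene grey_mill_mid 0.7 260 201 [ 0.689 -0.056  0.057]
scene dark_cap_jar_mid 0.72 234 228 [0.647 0.144 0.074]
scene dark_cap_jar_mid 0.18 311 179 [ 0.616 -0.26   0.066]
scene yellow_cap_jar_mid 0.61 232 305 [0.469 0.407 0.068]
scene honey_mid 0.63 310 177 [ 0.618 -0.258  0.074]
scene sugar_mid 0.65 362 185 [ 0.465 -0.343  0.043]
scene red_stand 0.85 346 210 [ 0.458 -0.194  0.019]
scene blue_stand 0.66 285 282 [0.44  0.229 0.022]
top wood_mill_mid 0.64 348 241 [ 0.465 -0.202  0.025]
top wood_mill_mid 0.6 189 183 [0.635 0.263 0.083]
top grey_mill_mid 0.42 300 162 [ 0.7   -0.061  0.058]
top dark_cap_jar_mid 0.6 236 174 [0.656 0.125 0.106]
top yellow_cap_jar_mid 0.72 150 234 [0.488 0.368 0.095]
top honey_mid 0.76 375 191 [ 0.603 -0.271  0.101]
top sugar_mid 0.85 407 235 [ 0.478 -0.365  0.072]
top red_stand 0.65 350 242 [ 0.463 -0.212  0.003]
top blue_stand 0.88 212 246 [0.456 0.206 0.009]
0.9 [ 0.14237156 -0.60858274  0.23873098] [9.93409215e-01 1.14621687e-01 7.47741538e-06 2.88626807e-05] 1.0013171326557067
```

View pics/scene0.png

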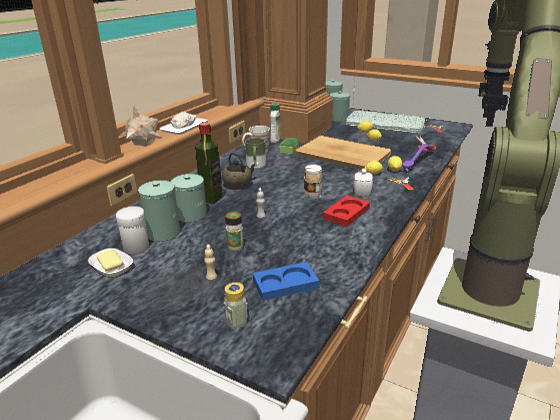

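View pics/top0.png

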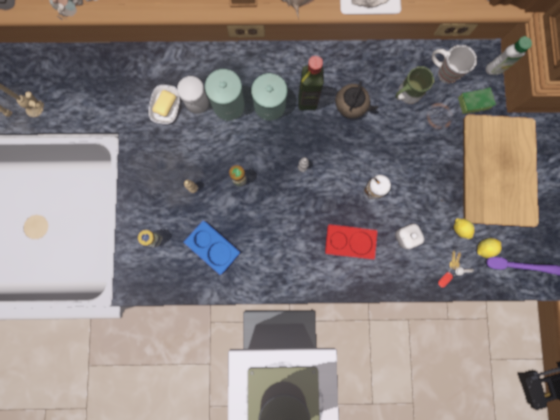

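The scene view shows every target: tan mill (210,262), grey mill (260,203), dark-cap jar (234,230), yellow-cap jar (235,305), blue stand (286,280) and red stand (347,210). The nets agree. In the top view the narrow wells are at about (203,240) on blue and (339,240) on red. Next I'll fit the poses.

```bash
cat > fit.py <<'E'
from h import *
from scipy.optimize import least_squares
objs=dict(wood=(.635,.266,.097,.0135),grey=(.697,-.06,.097,.0135),dark=(.655,.13,.105,.022),yellow=(.483,.378,.096,.021))
for n,(x,y,h,R) in objs.items():
    for c in ['scene','top']:
        W=np.load(c+'W.npy').reshape(-1,3)
        P=W[(np.hypot(W[:,0]-x,W[:,1]-y)<.05)]
        for nm,lo,hi in (('top',h-.02,h+.02),('body',.02,.07)):
            Q=P[(P[:,2]>lo)&(P[:,2]<hi)]
            if len(Q)<6: continue
            print(n,c,nm,len(Q),'med',np.median(Q,0).round(4),'zmax',Q[:,2].max().round(3),end=' ')
            if nm=='body':
                f=least_squares(lambda p:np.hypot(Q[:,0]-p[0],Q[:,1]-p[1])-R,Q[:,:2].mean(0),loss='soft_l1',f_scale=.002)
                C=np.linalg.inv(np.array(eyes.camera_info(c)['world_to_cam']))[:2,3]
                m=np.median(Q,0)[:2]; u=(m-C)/np.linalg.norm(m-C)
                f=least_squares(lambda p:np.hypot(Q[:,0]-p[0],Q[:,1]-p[1])-R,m+u*R,loss='soft_l1',f_scale=.002)
                print('circ',f.x.round(4),end='')
            print()
for n,(x,y,b) in dict(red=(.46,-.205,2),blue=(.45,.21,0)).items():
    for c in ['scene','top']:
        W=np.load(c+'W.npy');p=np.load(c+'p.npy').astype(int)
        o=2-b
        m=(np.hypot(W[...,0]-x,W[...,1]-y)<.12)&(p[...,b]>p[...,o]+60)&(p[...,b]>p[...,1]+50)
        P=W[m]; T=P[(P[:,2]>.016)&(P[:,2]<.034)]
        (cx,cy),(w,h),a=cv2.minAreaRect((T[:,:2]*1000).astype(np.float32))
        th=np.radians(a)  # direction of w
        ya=th if w>h else th+np.pi/2
        F=P[P[:,2]<.013]
        print(n,c,len(P),len(T),'c',round(cx,1),round(cy,1),'size',round(w),round(h),'long axis deg',round(np.degrees(ya),1),'zmed',np.median(T[:,2]).round(4),'floorpts',len(F), F[:,:2].mean(0).round(3) if len(F) else '')
for c in ['scene','top']: print(c,np.linalg.inv(np.array(eyes.camera_info(c)['world_to_cam']))[:3,3])
E
python3 fit.py
```

```text
wood scene top 48 med [0.6324 0.2747 0.0824] zmax 0.095 
wood scene body 146 med [0.6285 0.2796 0.0493] zmax 0.069 circ [0.6374 0.2696]
wood top top 35 med [0.6334 0.2669 0.083 ] zmax 0.099 
wood top body 35 med [0.6281 0.262  0.0576] zmax 0.063 circ [0.6368 0.2714]
grey scene top 30 med [ 0.6943 -0.0635  0.0834] zmax 0.096 
grey scene body 103 med [ 0.6914 -0.0605  0.0474] zmax 0.069 circ [ 0.6994 -0.0705]
grey top top 37 med [ 0.6963 -0.0701  0.0829] zmax 0.098 
grey top body 31 med [ 0.6902 -0.0664  0.0585] zmax 0.065 circ [ 0.7004 -0.072 ]
dark scene top 188 med [0.6542 0.1377 0.1014] zmax 0.106 
dark scene body 250 med [0.6463 0.1437 0.0461] zmax 0.07 circ [0.6602 0.1278]
dark top top 200 med [0.658  0.123  0.1052] zmax 0.111 
dark top body 49 med [0.641  0.1167 0.0473] zmax 0.07 circ [0.6599 0.1248]
yellow scene top 310 med [0.472  0.3916 0.0937] zmax 0.099 
yellow scene body 410 med [0.4651 0.4005 0.0468] zmax 0.07 circ [0.4775 0.3855]
yellow top top 200 med [0.4769 0.3784 0.0962] zmax 0.103 
yellow top body 84 med [0.4741 0.3623 0.05  ] zmax 0.07 circ [0.4778 0.3796]
red scene 864 445 c 460.7 -206.5 size 155 92 long axis deg 80.9 zmed 0.0216 floorpts 347 [ 0.461 -0.199]
red top 1491 818 c 462.8 -210.9 size 147 86 long axis deg 82.5 zmed 0.0243 floorpts 642 [ 0.465 -0.218]
blue scene 1062 703 c 451.3 208.5 size 148 92 long axis deg 48.3 zmed 0.0224 floorpts 359 [0.453 0.192]
blue top 1482 820 c 451.1 206.0 size 146 86 long axis deg 48.5 zmed 0.024 floorpts 632 [0.449 0.202]
scene [-0.03051673  1.04513443  0.72263494]
top [0.40717641 0.0197016  1.26631092]
```

```bash
python3 -m pendant '[{"claw":1,"dx":358,"dy":209,"dz":0,"twist":0},{"claw":1,"dx":358,"dy":209,"dz":0,"twist":0},{"claw":1,"dx":358,"dy":209,"dz":0,"twist":0},{"claw":1,"dx":358,"dy":209,"dz":0,"twist":0},{"claw":1,"dx":358,"dy":209,"dz":0,"twist":0},{"claw":1,"dx":358,"dy":209,"dz":0,"twist":0},{"claw":1,"dx":358,"dy":209,"dz":0,"twist":0},{"claw":1,"dx":358,"dy":209,"dz":0,"twist":0}]' 30
cat >> h.py <<'E'
from scipy.spatial.transform import Rotation as Rn
from scipy.optimize import least_squares
def st(): 
    s=r.get_state();R=Rn.from_quat(s['eef_rot']).as_matrix()
    print('t',round(s['clock'],1),'tcp',(np.array(s['tool_pos'])*1000).round(1),'close deg',np.degrees(np.arctan2(R[1,1],R[0,1])).round(1)%180,'tilt',np.degrees(np.arccos(-R[2,2])).round(1),'F',np.round(s['contact_force'],1),'open',round(s['opening']*88,1),'ff',round(s['finger_force'],1),'q7',round(s['q'][6],2))
    return s
def wcloud(f=None):
    s=r.get_state();p,d=snap('wrist',f)
    i=eyes.camera_info('wrist');K=np.array(i['K']);T=np.array(i['T_tool_cam'])
    v,u=np.mgrid[:420,:560]
    a=(u-K[0,2])/K[0,0];b=(v-K[1,2])/K[1,1];th=np.hypot(a,b)+1e-9
    k=np.tan(np.minimum(th,1.45))/th*d
    P=np.stack([a*k,b*k,d],-1)@T[:3,:3].T+T[:3,3]
    W=P@Rn.from_quat(s['eef_rot']).as_matrix().T+np.array(s['tool_pos'])
    W[(d==0)|(th>1.4)]=np.nan
    return W,p,T,s
def wobj(x,y,h,R,f=None):
    W,p,T,s=wcloud(f)
    C=(Rn.from_quat(s['eef_rot']).as_matrix()@T[:3,3]+np.array(s['tool_pos']))[:2]
    P=W[np.hypot(W[...,0]-x,W[...,1]-y)<.05]
    Q=P[(P[:,2]>.015)&(P[:,2]<h*.66)]; t=P[(P[:,2]>h-.012)&(P[:,2]<h+.01)]
    print('n',len(Q),len(t),'cam',C.round(3),'zmax',np.nanmax(P[:,2]).round(4) if len(P) else None,'toppts',t.mean(0).round(4) if len(t) else None)
    if len(Q)>10:
        m=np.median(Q,0)[:2];u=(m-C)/np.linalg.norm(m-C)
        g=least_squares(lambda q:np.hypot(Q[:,0]-q[0],Q[:,1]-q[1])-R,m+u*R,loss='soft_l1',f_scale=.002)
        print('circ',g.x.round(4))
E
python3 -c "
from h import *
st();print(eyes.camera_info('wrist'))"
```

```text
clock: 1.7
tool_pos: [0.4895, -0.4057, 0.2389]
eef_rot: [0.993, 0.115, 0.0, 0.0]
contact_force: [0.8, -1.0, 0.2]
opening: 0.997
finger_force: 0.0
t 1.7 tcp [ 489.5 -405.7  238.9] close deg 103.2 tilt 0.0 F [ 0.8 -1.   0.2] open 87.8 ff 0.0 q7 -0.83
{'K': array([[325.1922621 ,   0.        , 278.89255291],
       [  0.        , 325.1922621 , 211.65468553],
       [  0.        ,   0.        ,   1.        ]]), 'T_tool_cam': array([[-1.73758715e-04, -9.48670194e-01, -3.16267028e-01,
         8.15086885e-02],
       [ 9.99999500e-01, -4.76276702e-04,  8.79228177e-04,
         9.17687651e-04],
       [-9.84728182e-04, -3.16266717e-01,  9.48669802e-01,
        -1.45456578e-01],
       [ 0.00000000e+00,  0.00000000e+00,  0.00000000e+00,
         1.00000000e+00]])}
```

```bash
python3 -m pendant '[{"claw":1,"dx":85,"dy":390,"dz":0,"twist":0},{"claw":1,"dx":85,"dy":390,"dz":0,"twist":0},{"claw":1,"dx":85,"dy":390,"dz":0,"twist":0},{"claw":1,"dx":85,"dy":390,"dz":0,"twist":0},{"claw":1,"dx":85,"dy":390,"dz":0,"twist":0},{"claw":1,"dx":85,"dy":390,"dz":0,"twist":0},{"claw":1,"dx":85,"dy":390,"dz":0,"twist":0},{"claw":1,"dx":85,"dy":390,"dz":0,"twist":0}]'
python3 -m pendant '[{"claw":1,"dx":63,"dy":286,"dz":-40,"twist":0},{"claw":1,"dx":63,"dy":286,"dz":-40,"twist":0},{"claw":1,"dx":63,"dy":286,"dz":-40,"twist":0},{"claw":1,"dx":63,"dy":286,"dz":-40,"twist":0},{"claw":1,"dx":63,"dy":286,"dz":-40,"twist":0},{"claw":1,"dx":63,"dy":286,"dz":-40,"twist":0},{"claw":1,"dx":63,"dy":286,"dz":-40,"twist":0},{"claw":1,"dx":63,"dy":286,"dz":-40,"twist":0}]'
python3 -c "
from h import *
st();wobj(.637,.270,.097,.0135,'w1.png');wobj(.66,.126,.105,.022)"
```

```text
clock: 2.5
tool_pos: [0.5731, -0.0148, 0.239]
eef_rot: [0.993, 0.115, 0.0, 0.0]
contact_force: [1.0, -0.1, -0.6]
opening: 1.004
finger_force: 0.0
clock: 3.3
tool_pos: [0.6352, 0.2705, 0.198]
eef_rot: [0.993, 0.116, -0.0, 0.0]
contact_force: [-1.2, -1.5, -0.5]
opening: 0.999
finger_force: 0.0
t 3.3 tcp [635.2 270.5 198. ] close deg 103.3 tilt 0.1 F [-1.2 -1.5 -0.5] open 87.9 ff 0.0 q7 -1.86
n 330 145 cam [0.715 0.288] zmax 0.3076 toppts [0.6366 0.269  0.0934]
circ [0.6329 0.2682]
n 991 1820 cam [0.715 0.286] zmax 0.3045 toppts [0.6617 0.1278 0.1039]
circ [0.6604 0.1245]
```

View pics/w1.png

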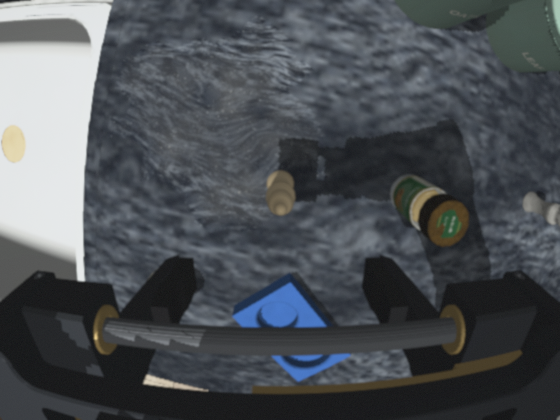

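The wrist view shows the tan mill at (281,190), between the fingers, with the dark-cap jar clear of it at (430,215). The TCP is within 2 mm of the mill, so I'll descend and grip.

```bash
python3 -m pendant '[{"claw":1,"dx":1,"dy":-1,"dz":-50,"twist":0},{"claw":1,"dx":1,"dy":-1,"dz":-90,"twist":0},{"claw":1,"dx":1,"dy":-1,"dz":-130,"twist":0},{"claw":1,"dx":1,"dy":-1,"dz":-161,"twist":0},{"claw":1,"dx":1,"dy":-1,"dz":-161,"twist":0},{"claw":0.25,"dx":1,"dy":-1,"dz":-161,"twist":0},{"claw":0.25,"dx":1,"dy":-1,"dz":-161,"twist":0},{"claw":0.25,"dx":1,"dy":-1,"dz":-161,"twist":0}]' 30
python3 -m pendant '[{"claw":0.2,"dx":0,"dy":0,"dz":0,"twist":0},{"claw":0.1,"dx":0,"dy":0,"dz":0,"twist":0},{"claw":0.1,"dx":0,"dy":0,"dz":0,"twist":0},{"claw":0.1,"dx":0,"dy":0,"dz":0,"twist":0},{"claw":0.1,"dx":0,"dy":0,"dz":0,"twist":0}]' 30
python3 -c "
from h import *
st()"
```

```text
clock: 4.2
tool_pos: [0.6385, 0.2684, 0.0403]
eef_rot: [0.993, 0.114, 0.002, -0.001]
contact_force: [0.9, -0.6, 0.5]
opening: 0.752
finger_force: 0.0
clock: 4.7
tool_pos: [0.6368, 0.2682, 0.0377]
eef_rot: [0.993, 0.115, -0.0, -0.0]
contact_force: [0.3, 0.3, 0.1]
opening: 0.3
finger_force: 0.2
t 4.7 tcp [636.8 268.2  37.7] close deg 103.2 tilt 0.0 F [0.3 0.3 0.1] open 26.4 ff 0.2 q7 -1.87
```

Contact at 26.4 mm. I'll finish closing, then lift.

```bash
python3 -m pendant '[{"claw":0,"dx":0,"dy":0,"dz":0,"twist":0},{"claw":0,"dx":0,"dy":0,"dz":0,"twist":0},{"claw":0,"dx":0,"dy":0,"dz":0,"twist":0},{"claw":0,"dx":0,"dy":0,"dz":20,"twist":0},{"claw":0,"dx":0,"dy":0,"dz":50,"twist":0},{"claw":0,"dx":0,"dy":0,"dz":90,"twist":0},{"claw":0,"dx":0,"dy":0,"dz":140,"twist":0},{"claw":0,"dx":0,"dy":0,"dz":163,"twist":0}]' 30
python3 -c "
from h import *
st()"
```

```text
clock: 5.5
tool_pos: [0.6387, 0.2687, 0.2052]
eef_rot: [0.993, 0.114, 0.003, -0.001]
contact_force: [0.9, 0.4, -1.2]
opening: 0.27
finger_force: 29.8
t 5.5 tcp [638.7 268.7 205.2] close deg 103.1 tilt 0.4 F [ 0.9  0.4 -1.2] open 23.8 ff 29.8 q7 -1.86
```

```bash
python3 -m pendant '[{"claw":0,"dx":-18,"dy":-45,"dz":0,"twist":0.14},{"claw":0,"dx":-36,"dy":-90,"dz":0,"twist":0.28},{"claw":0,"dx":-54,"dy":-135,"dz":0,"twist":0.42},{"claw":0,"dx":-72,"dy":-180,"dz":0,"twist":0.56},{"claw":0,"dx":-90,"dy":-225,"dz":0,"twist":0.70},{"claw":0,"dx":-108,"dy":-270,"dz":0,"twist":0.84},{"claw":0,"dx":-126,"dy":-315,"dz":0,"twist":0.98},{"claw":0,"dx":-144,"dy":-360,"dz":0,"twist":1.1}]' 30
python3 -m pendant '[{"claw":0,"dx":-26,"dy":-82,"dz":0,"twist":0.1},{"claw":0,"dx":-26,"dy":-82,"dz":0,"twist":0.1},{"claw":0,"dx":-26,"dy":-82,"dz":-30,"twist":0.1},{"claw":0,"dx":-26,"dy":-82,"dz":-60,"twist":0.1},{"claw":0,"dx":-26,"dy":-82,"dz":-60,"twist":0.1},{"claw":0,"dx":-26,"dy":-82,"dz":-60,"twist":0.1}]' 30
cat >> h.py <<'E'
def wstand(x,y,b,f=None):
    W,p,T,s=wcloud(f);p=p.astype(int)
    m=(np.hypot(W[...,0]-x,W[...,1]-y)<.11)&(p[...,b]>p[...,2-b]+50)&(p[...,b]>p[...,1]+40)
    P=W[m];Tt=P[(P[:,2]>.018)&(P[:,2]<.031)]
    (cx,cy),(w,h),a=cv2.minAreaRect((Tt[:,:2]*1000).astype(np.float32))
    print('c',round(cx,1),round(cy,1),'size',round(w),round(h),'long',round(a if w>h else a+90,1),'n',len(Tt))
E
python3 -c "
from h import *
st();wstand(.4625,-.2105,2,'w2.png')"
```

```text
clock: 6.3
tool_pos: [0.4917, -0.0939, 0.2006]
eef_rot: [0.785, 0.619, -0.0, 0.0]
contact_force: [0.3, -0.6, -1.7]
opening: 0.272
finger_force: 29.8
clock: 6.9
tool_pos: [0.4667, -0.1737, 0.1409]
eef_rot: [0.755, 0.656, -0.0, -0.0]
contact_force: [1.0, 0.1, -0.9]
opening: 0.273
finger_force: 29.8
t 6.9 tcp [ 466.7 -173.7  140.9] close deg 172.0 tilt 0.1 F [ 1.   0.1 -0.9] open 24.0 ff 29.8 q7 -0.42
c 462.9 -211.1 size 146 86 long 82.8 n 5587
```

View pics/w2.png

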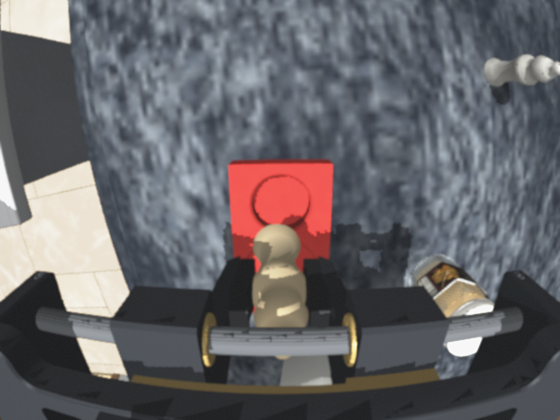

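The wrist view shows the narrow well at (281,197) and the mill hanging upright between the fingers. The stand fit matches the earlier one, so the well centre is at (.468,-.173). I'll lower it.

```bash
python3 -m pendant '[{"claw":0,"dx":1,"dy":0,"dz":-40,"twist":0},{"claw":0,"dx":1,"dy":0,"dz":-75,"twist":0},{"claw":0,"dx":1,"dy":0,"dz":-88,"twist":0},{"claw":0,"dx":1,"dy":0,"dz":-92,"twist":0},{"claw":0,"dx":1,"dy":0,"dz":-92,"twist":0},{"claw":0,"dx":1,"dy":0,"dz":-94,"twist":0},{"claw":0,"dx":1,"dy":0,"dz":-94,"twist":0}]' 30
python3 -c "
from h import *
st()"
```

```text
clock: 7.65
tool_pos: [0.4686, -0.1741, 0.0477]
eef_rot: [0.755, 0.655, 0.001, 0.001]
contact_force: [-0.4, -0.1, -1.5]
opening: 0.275
finger_force: 29.8
t 7.7 tcp [ 468.6 -174.1   47.7] close deg 171.9 tilt 0.1 F [-0.4 -0.1 -1.5] open 24.2 ff 29.8 q7 -0.54
```

```bash
python3 -m pendant '[{"claw":0,"dx":0,"dy":0,"dz":-1,"twist":0},{"claw":0,"dx":0,"dy":0,"dz":-2,"twist":0},{"claw":0,"dx":0,"dy":0,"dz":-2,"twist":0}]' 30
python3 -m pendant '[{"claw":0,"dx":0,"dy":0,"dz":-1,"twist":0},{"claw":0,"dx":0,"dy":0,"dz":-1,"twist":0}]' 15
```

```text
clock: 7.95
tool_pos: [0.4682, -0.1741, 0.0456]
eef_rot: [0.755, 0.656, 0.0, 0.001]
contact_force: [-0.9, 0.1, 6.8]
opening: 0.274
finger_force: 29.2
clock: 8.15
tool_pos: [0.4675, -0.1741, 0.0449]
eef_rot: [0.755, 0.656, -0.0, 0.0]
contact_force: [-1.5, -0.4, 11.3]
opening: 0.277
finger_force: 14.0
```

The mill is on the floor. I'll release it and rise, then check.

```bash
python3 -m pendant '[{"claw":0.3,"dx":0,"dy":0,"dz":1,"twist":0},{"claw":0.4,"dx":0,"dy":0,"dz":1,"twist":0},{"claw":0.7,"dx":0,"dy":0,"dz":1,"twist":0},{"claw":0.7,"dx":0,"dy":0,"dz":1,"twist":0},{"claw":0.7,"dx":0,"dy":0,"dz":20,"twist":0},{"claw":0.7,"dx":0,"dy":0,"dz":65,"twist":0},{"claw":1,"dx":0,"dy":0,"dz":115,"twist":0},{"claw":1,"dx":0,"dy":0,"dz":155,"twist":0}]' 15
python3 -c "
from h import *
st();wobj(.4676,-.173,.105,.0135)"
```

```text
clock: 8.95
tool_pos: [0.4679, -0.1738, 0.2009]
eef_rot: [0.755, 0.656, 0.0, 0.0]
contact_force: [0.6, -0.3, 0.3]
opening: 0.858
finger_force: 0.0
t 8.9 tcp [ 467.9 -173.8  200.9] close deg 171.9 tilt 0.0 F [ 0.6 -0.3  0.3] open 75.5 ff 0.0 q7 -0.36
n 4082 159 cam [ 0.479 -0.093] zmax 0.3105 toppts [ 0.4659 -0.1739  0.1011]
circ [ 0.468  -0.1737]
```

```bash
python3 -m pendant '[{"claw":1,"dx":26,"dy":40,"dz":0,"twist":0},{"claw":1,"dx":52,"dy":80,"dz":0,"twist":0},{"claw":1,"dx":78,"dy":120,"dz":0,"twist":0},{"claw":1,"dx":104,"dy":160,"dz":0,"twist":0},{"claw":1,"dx":130,"dy":200,"dz":0,"twist":0},{"claw":1,"dx":156,"dy":240,"dz":0,"twist":0},{"claw":1,"dx":192,"dy":300,"dz":-20,"twist":0},{"claw":1,"dx":192,"dy":300,"dz":-20,"twist":0}]' 30
python3 -m pendant '[{"claw":1,"dx":0,"dy":0,"dz":0,"twist":0}]'
python3 -c "
from h import *
st();wobj(.66,.126,.105,.022)"
```

```text
clock: 9.8
tool_pos: [0.6604, 0.132, 0.1774]
eef_rot: [0.754, 0.657, 0.001, -0.001]
contact_force: [-0.6, 0.8, -0.1]
opening: 0.998
finger_force: 0.0
clock: 9.9
tool_pos: [0.6595, 0.1312, 0.1768]
eef_rot: [0.753, 0.658, 0.0, -0.002]
contact_force: [-0.1, -0.5, -0.8]
opening: 1.003
finger_force: 0.0
t 9.9 tcp [659.5 131.2 176.8] close deg 172.2 tilt 0.2 F [-0.1 -0.5 -0.8] open 88.3 ff 0.0 q7 -0.74
n 663 2822 cam [0.67  0.211] zmax 0.2867 toppts [0.6605 0.1266 0.1043]
circ [0.66   0.1248]
```

```bash
python3 -m pendant '[{"claw":1,"dx":0,"dy":-5,"dz":-5,"twist":0},{"claw":1,"dx":0,"dy":-5,"dz":-40,"twist":0},{"claw":1,"dx":0,"dy":-5,"dz":-80,"twist":0},{"claw":1,"dx":0,"dy":-5,"dz":-115,"twist":0},{"claw":1,"dx":0,"dy":-5,"dz":-128,"twist":0},{"claw":1,"dx":0,"dy":-5,"dz":-128,"twist":0},{"claw":1,"dx":0,"dy":-5,"dz":-128,"twist":0}]' 30
python3 -c "
from h import *
st()"
```

```text
clock: 10.65
tool_pos: [0.6609, 0.1204, 0.0522]
eef_rot: [0.756, 0.655, 0.001, 0.001]
contact_force: [0.5, 0.3, 0.7]
opening: 0.998
finger_force: 0.0
t 10.7 tcp [660.9 120.4  52.2] close deg 171.9 tilt 0.1 F [0.5 0.3 0.7] open 87.8 ff 0.0 q7 -0.8
```

```bash
python3 -m pendant '[{"claw":1,"dx":-1,"dy":5,"dz":-3,"twist":0},{"claw":0.6,"dx":-1,"dy":5,"dz":-3,"twist":0},{"claw":0.55,"dx":-1,"dy":5,"dz":-3,"twist":0},{"claw":0.5,"dx":-1,"dy":5,"dz":-3,"twist":0},{"claw":0.45,"dx":-1,"dy":5,"dz":-3,"twist":0},{"claw":0.3,"dx":-1,"dy":5,"dz":-3,"twist":0},{"claw":0.3,"dx":-1,"dy":5,"dz":-3,"twist":0},{"claw":0.3,"dx":-1,"dy":5,"dz":-3,"twist":0}]' 30
python3 -c "
from h import *
st()"
```

```text
clock: 11.45
tool_pos: [0.659, 0.126, 0.0478]
eef_rot: [0.755, 0.656, 0.0, 0.0]
contact_force: [0.5, -0.7, 0.8]
opening: 0.49
finger_force: 30.0
t 11.4 tcp [659.  126.   47.8] close deg 171.9 tilt 0.0 F [ 0.5 -0.7  0.8] open 43.1 ff 30.0 q7 -0.81
```

```bash
python3 -m pendant '[{"claw":0.3,"dx":0,"dy":0,"dz":20,"twist":0},{"claw":0.3,"dx":0,"dy":0,"dz":60,"twist":0},{"claw":0.3,"dx":0,"dy":0,"dz":105,"twist":0},{"claw":0.3,"dx":0,"dy":0,"dz":150,"twist":0},{"claw":0.3,"dx":-15,"dy":-25,"dz":170,"twist":0},{"claw":0.3,"dx":-36,"dy":-65,"dz":170,"twist":0},{"claw":0.3,"dx":-56,"dy":-105,"dz":170,"twist":0},{"claw":0.3,"dx":-78,"dy":-145,"dz":170,"twist":0}]' 30
python3 -m pendant '[{"claw":0.3,"dx":-22,"dy":-40,"dz":0,"twist":0},{"claw":0.3,"dx":-44,"dy":-80,"dz":0,"twist":0},{"claw":0.3,"dx":-66,"dy":-120,"dz":0,"twist":0},{"claw":0.3,"dx":-88,"dy":-160,"dz":0,"twist":0},{"claw":0.3,"dx":-110,"dy":-200,"dz":0,"twist":0},{"claw":0.3,"dx":-122,"dy":-221,"dz":0,"twist":0},{"claw":0.3,"dx":-122,"dy":-221,"dz":0,"twist":0},{"claw":0.3,"dx":-122,"dy":-221,"dz":0,"twist":0}]' 30
python3 -c "
from h import *
st();wcloud('w3.png')"
```

```text
clock: 12.25
tool_pos: [0.5798, -0.0204, 0.2178]
eef_rot: [0.755, 0.656, -0.0, 0.0]
contact_force: [0.6, -0.8, -0.4]
opening: 0.493
finger_force: 30.0
clock: 13.05
tool_pos: [0.4588, -0.2398, 0.2177]
eef_rot: [0.755, 0.655, 0.0, -0.0]
contact_force: [0.5, 0.8, -1.1]
opening: 0.49
finger_force: 30.0
t 13.1 tcp [ 458.8 -239.8  217.7] close deg 171.9 tilt 0.0 F [ 0.5  0.8 -1.1] open 43.1 ff 30.0 q7 -0.2
```

View pics/w3.png

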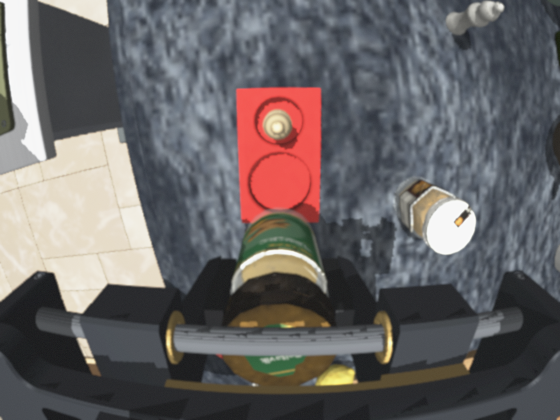

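The mill stands upright in the narrow well (277,125). The jar hangs straight over the wide well, so I'll lower it.

```bash
python3 -m pendant '[{"claw":0.3,"dx":0,"dy":0,"dz":-40,"twist":0},{"claw":0.3,"dx":0,"dy":0,"dz":-80,"twist":0},{"claw":0.3,"dx":0,"dy":0,"dz":-120,"twist":0},{"claw":0.3,"dx":0,"dy":0,"dz":-145,"twist":0},{"claw":0.3,"dx":0,"dy":0,"dz":-156,"twist":0},{"claw":0.3,"dx":0,"dy":0,"dz":-159,"twist":0},{"claw":0.3,"dx":0,"dy":0,"dz":-160,"twist":0},{"claw":0.3,"dx":0,"dy":0,"dz":-160,"twist":0}]' 30
python3 -m pendant '[{"claw":0.3,"dx":0,"dy":0,"dz":-1,"twist":0},{"claw":0.3,"dx":0,"dy":0,"dz":-2,"twist":0},{"claw":0.3,"dx":0,"dy":0,"dz":-2,"twist":0}]' 30
```

```text
clock: 13.9
tool_pos: [0.4599, -0.2399, 0.0588]
eef_rot: [0.755, 0.656, 0.001, 0.001]
contact_force: [-0.8, -0.4, -1.2]
opening: 0.491
finger_force: 30.0
clock: 14.2
tool_pos: [0.459, -0.2401, 0.0561]
eef_rot: [0.755, 0.655, 0.0, 0.0]
contact_force: [-0.4, 0.0, -1.1]
opening: 0.49
finger_force: 30.0
```

```bash
python3 -m pendant '[{"claw":0.3,"dx":0,"dy":0,"dz":-1,"twist":0},{"claw":0.3,"dx":0,"dy":0,"dz":-2,"twist":0},{"claw":0.3,"dx":0,"dy":0,"dz":-2,"twist":0}]' 15
```

```text
clock: 14.5
tool_pos: [0.4593, -0.2402, 0.0553]
eef_rot: [0.755, 0.656, 0.0, 0.001]
contact_force: [-2.2, 0.7, 13.9]
opening: 0.495
finger_force: 15.0
```

Floor contact. I'll release and rise.

```bash
python3 -m pendant '[{"claw":0.5,"dx":0,"dy":0,"dz":1,"twist":0},{"claw":0.55,"dx":0,"dy":0,"dz":1,"twist":0},{"claw":0.8,"dx":0,"dy":0,"dz":1,"twist":0},{"claw":0.85,"dx":0,"dy":0,"dz":1,"twist":0},{"claw":0.85,"dx":0,"dy":0,"dz":20,"twist":0},{"claw":0.85,"dx":0,"dy":0,"dz":65,"twist":0},{"claw":1,"dx":0,"dy":0,"dz":115,"twist":0},{"claw":1,"dx":0,"dy":0,"dz":155,"twist":0}]' 15
python3 -c "
from h import *
st();wobj(.459,-.240,.113,.022);wobj(.468,-.174,.105,.0135)"
```

```text
clock: 15.3
tool_pos: [0.4589, -0.2398, 0.2108]
eef_rot: [0.755, 0.656, 0.0, 0.0]
contact_force: [0.5, -0.8, 0.6]
opening: 0.994
finger_force: 0.0
t 15.3 tcp [ 458.9 -239.8  210.8] close deg 171.9 tilt 0.0 F [ 0.5 -0.8  0.6] open 87.5 ff 0.0 q7 -0.22
n 2889 2354 cam [ 0.47  -0.159] zmax 0.3203 toppts [ 0.4584 -0.2394  0.1124]
circ [ 0.462  -0.2275]
n 4189 363 cam [ 0.472 -0.16 ] zmax 0.3228 toppts [ 0.4632 -0.2034  0.1042]
circ [ 0.4669 -0.1786]
```

```bash
python3 -m pendant '[{"claw":1,"dx":35,"dy":25,"dz":0,"twist":-0.1},{"claw":1,"dx":70,"dy":50,"dz":0,"twist":-0.2},{"claw":1,"dx":105,"dy":75,"dz":0,"twist":-0.3},{"claw":1,"dx":140,"dy":100,"dz":0,"twist":-0.4},{"claw":1,"dx":175,"dy":125,"dz":0,"twist":-0.5},{"claw":1,"dx":210,"dy":150,"dz":-10,"twist":-0.58},{"claw":1,"dx":241,"dy":169,"dz":-20,"twist":-0.58},{"claw":1,"dx":241,"dy":169,"dz":-20,"twist":-0.58}]' 30
python3 -m pendant '[{"claw":1,"dx":0,"dy":0,"dz":0,"twist":0},{"claw":1,"dx":0,"dy":0,"dz":0,"twist":0}]'
python3 -c "
from h import *
st();wobj(.7,-.071,.097,.0135)"
```

```text
clock: 16.2
tool_pos: [0.7016, -0.0648, 0.1852]
eef_rot: [0.91, 0.415, 0.0, -0.002]
contact_force: [0.1, -0.1, -0.4]
opening: 1.001
finger_force: 0.0
clock: 16.4
tool_pos: [0.6986, -0.0727, 0.1881]
eef_rot: [0.911, 0.412, -0.001, 0.0]
contact_force: [-0.3, -0.4, -0.6]
opening: 0.999
finger_force: 0.0
t 16.4 tcp [698.6 -72.7 188.1] close deg 138.6 tilt 0.1 F [-0.3 -0.4 -0.6] open 87.9 ff 0.0 q7 -0.91
n 361 165 cam [ 0.753 -0.012] zmax 0.2978 toppts [ 0.6986 -0.0707  0.0931]
circ [ 0.6958 -0.0736]
```

```bash
python3 -m pendant '[{"claw":1,"dx":0,"dy":1,"dz":-40,"twist":0},{"claw":1,"dx":0,"dy":1,"dz":-80,"twist":0},{"claw":1,"dx":0,"dy":1,"dz":-120,"twist":0},{"claw":1,"dx":0,"dy":1,"dz":-152,"twist":0},{"claw":1,"dx":0,"dy":1,"dz":-152,"twist":0},{"claw":0.6,"dx":0,"dy":1,"dz":-152,"twist":0},{"claw":0.45,"dx":0,"dy":1,"dz":-152,"twist":0},{"claw":0.4,"dx":0,"dy":1,"dz":-152,"twist":0}]' 30
python3 -c "
from h import *
st()"
```

```text
clock: 17.25
tool_pos: [0.7015, -0.0702, 0.0394]
eef_rot: [0.911, 0.412, 0.002, 0.001]
contact_force: [0.4, -0.4, -0.3]
opening: 0.753
finger_force: 0.0
t 17.2 tcp [701.5 -70.2  39.4] close deg 138.7 tilt 0.2 F [ 0.4 -0.4 -0.3] open 66.3 ff 0.0 q7 -0.97
```

```bash
python3 -m pendant '[{"claw":0.4,"dx":0,"dy":0,"dz":-1,"twist":0},{"claw":0.35,"dx":0,"dy":0,"dz":-1,"twist":0},{"claw":0.3,"dx":0,"dy":0,"dz":-1,"twist":0},{"claw":0.2,"dx":0,"dy":0,"dz":-1,"twist":0},{"claw":0.1,"dx":0,"dy":0,"dz":-1,"twist":0},{"claw":0,"dx":0,"dy":0,"dz":-1,"twist":0},{"claw":0,"dx":0,"dy":0,"dz":-1,"twist":0},{"claw":0,"dx":0,"dy":0,"dz":-1,"twist":0}]' 30
python3 -c "
from h import *
st()"
```

```text
clock: 18.05
tool_pos: [0.6998, -0.0699, 0.0357]
eef_rot: [0.911, 0.412, -0.0, -0.0]
contact_force: [-0.5, -0.4, 1.0]
opening: 0.276
finger_force: 29.4
t 18.1 tcp [699.8 -69.9  35.7] close deg 138.7 tilt 0.0 F [-0.5 -0.4  1. ] open 24.2 ff 29.4 q7 -0.97
```

```bash
python3 -m pendant '[{"claw":0,"dx":0,"dy":0,"dz":20,"twist":0},{"claw":0,"dx":0,"dy":0,"dz":60,"twist":0},{"claw":0,"dx":0,"dy":0,"dz":105,"twist":0},{"claw":0,"dx":-15,"dy":20,"dz":140,"twist":0},{"claw":0,"dx":-38,"dy":52,"dz":155,"twist":0},{"claw":0,"dx":-62,"dy":85,"dz":155,"twist":0},{"claw":0,"dx":-87,"dy":119,"dz":155,"twist":0},{"claw":0,"dx":-112,"dy":153,"dz":155,"twist":0}]' 30
python3 -m pendant '[{"claw":0,"dx":-25,"dy":34,"dz":0,"twist":0},{"claw":0,"dx":-50,"dy":68,"dz":0,"twist":0},{"claw":0,"dx":-75,"dy":102,"dz":0,"twist":0},{"claw":0,"dx":-100,"dy":136,"dz":0,"twist":0},{"claw":0,"dx":-111,"dy":152,"dz":-20,"twist":0},{"claw":0,"dx":-111,"dy":152,"dz":-40,"twist":0},{"claw":0,"dx":-111,"dy":152,"dz":-40,"twist":0},{"claw":0,"dx":-111,"dy":152,"dz":-40,"twist":0}]' 30
python3 -c "
from h import *
st();wstand(.4512,.2065,0,'w4.png')"
```

```text
clock: 18.85
tool_pos: [0.5866, 0.084, 0.1908]
eef_rot: [0.911, 0.412, 0.0, 0.0]
contact_force: [0.1, 0.9, -1.1]
opening: 0.27
finger_force: 29.5
clock: 19.65
tool_pos: [0.477, 0.2345, 0.1507]
eef_rot: [0.911, 0.412, -0.0, 0.0]
contact_force: [-0.1, -0.6, -2.4]
opening: 0.273
finger_force: 29.5
t 19.6 tcp [477.  234.5 150.7] close deg 138.7 tilt 0.1 F [-0.1 -0.6 -2.4] open 24.0 ff 29.5 q7 -1.56
c 469.6 226.4 size 91 86 long 48.4 n 5241
```

View pics/w4.png

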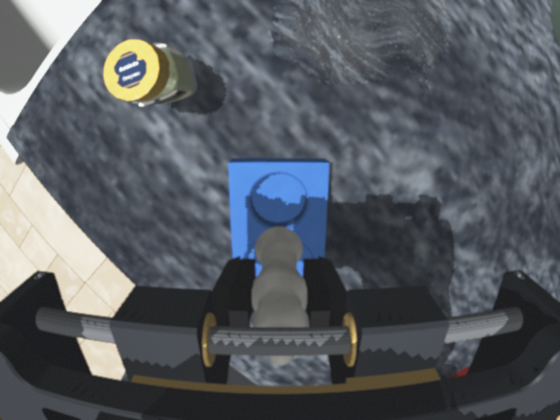

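The narrow well is at (280,197), and the far-end fit agrees with the earlier pose. I'll lower the mill.

```bash
python3 -m pendant '[{"claw":0,"dx":0,"dy":0,"dz":-40,"twist":0},{"claw":0,"dx":0,"dy":0,"dz":-75,"twist":0},{"claw":0,"dx":0,"dy":0,"dz":-95,"twist":0},{"claw":0,"dx":0,"dy":0,"dz":-103,"twist":0},{"claw":0,"dx":0,"dy":0,"dz":-105,"twist":0},{"claw":0,"dx":0,"dy":0,"dz":-105,"twist":0}]' 30
python3 -m pendant '[{"claw":0,"dx":0,"dy":0,"dz":-1,"twist":0},{"claw":0,"dx":0,"dy":0,"dz":-2,"twist":0},{"claw":0,"dx":0,"dy":0,"dz":-2,"twist":0}]' 20
```

```text
clock: 20.3
tool_pos: [0.4778, 0.2352, 0.0466]
eef_rot: [0.911, 0.412, 0.001, -0.0]
contact_force: [0.8, -1.2, -0.9]
opening: 0.272
finger_force: 29.5
clock: 20.6
tool_pos: [0.4772, 0.2352, 0.0443]
eef_rot: [0.911, 0.412, 0.001, -0.0]
contact_force: [0.2, -0.6, -1.7]
opening: 0.281
finger_force: 19.7
```

```bash
python3 -m pendant '[{"claw":0,"dx":0,"dy":0,"dz":-1,"twist":0},{"claw":0,"dx":0,"dy":0,"dz":-2,"twist":0},{"claw":0,"dx":0,"dy":0,"dz":-2,"twist":0}]' 15
```

```text
clock: 20.9
tool_pos: [0.4771, 0.2358, 0.0432]
eef_rot: [0.911, 0.412, 0.001, -0.0]
contact_force: [-2.8, -1.4, 11.3]
opening: 0.275
finger_force: 14.7
```

```bash
python3 -m pendant '[{"claw":0.3,"dx":0,"dy":0,"dz":1,"twist":0},{"claw":0.4,"dx":0,"dy":0,"dz":1,"twist":0},{"claw":0.7,"dx":0,"dy":0,"dz":1,"twist":0},{"claw":0.7,"dx":0,"dy":0,"dz":1,"twist":0},{"claw":0.7,"dx":0,"dy":0,"dz":20,"twist":0},{"claw":0.7,"dx":0,"dy":0,"dz":65,"twist":0},{"claw":1,"dx":0,"dy":0,"dz":115,"twist":0},{"claw":1,"dx":0,"dy":0,"dz":160,"twist":0}]' 15
python3 -m pendant '[{"claw":1,"dx":0,"dy":36,"dz":0,"twist":0},{"claw":1,"dx":0,"dy":72,"dz":0,"twist":0},{"claw":1,"dx":0,"dy":108,"dz":0,"twist":0},{"claw":1,"dx":0,"dy":146,"dz":-10,"twist":0},{"claw":1,"dx":0,"dy":146,"dz":-10,"twist":0},{"claw":1,"dx":0,"dy":146,"dz":-10,"twist":0},{"claw":1,"dx":0,"dy":146,"dz":-10,"twist":0}]' 30
python3 -c "
from h import *
st();wobj(.4777,.381,.096,.021);wobj(.477,.235,.105,.0135,'w5.png')"
```

```text
clock: 21.7
tool_pos: [0.4766, 0.2349, 0.2035]
eef_rot: [0.911, 0.412, -0.0, 0.0]
contact_force: [0.9, 0.8, 0.6]
opening: 0.858
finger_force: 0.0
clock: 22.4
tool_pos: [0.4772, 0.3791, 0.1914]
eef_rot: [0.911, 0.411, -0.001, 0.001]
contact_force: [0.5, -0.6, 0.9]
opening: 1.003
finger_force: 0.0
t 22.4 tcp [477.2 379.1 191.4] close deg 138.6 tilt 0.1 F [ 0.5 -0.6  0.9] open 88.3 ff 0.0 q7 -1.7
n 390 2213 cam [0.531 0.44 ] zmax 0.3009 toppts [0.4795 0.3827 0.0956]
circ [0.4801 0.3824]
n 2034 31 cam [0.531 0.44 ] zmax 0.1026 toppts [0.4751 0.2379 0.0981]
circ [0.4648 0.2533]
```

View pics/w5.png

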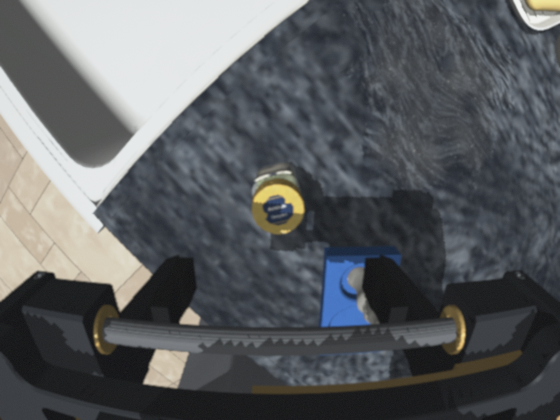

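The yellow-cap jar is at (278,207), centred between the fingers. The grey mill stands in the blue stand's narrow well, and the gripper body clears it.

```bash
python3 -m pendant '[{"claw":1,"dx":2,"dy":3,"dz":-40,"twist":0},{"claw":1,"dx":2,"dy":3,"dz":-80,"twist":0},{"claw":1,"dx":2,"dy":3,"dz":-120,"twist":0},{"claw":1,"dx":2,"dy":3,"dz":-148,"twist":0},{"claw":1,"dx":2,"dy":3,"dz":-148,"twist":0},{"claw":1,"dx":2,"dy":3,"dz":-148,"twist":0},{"claw":0.7,"dx":2,"dy":3,"dz":-148,"twist":0},{"claw":0.6,"dx":2,"dy":3,"dz":-148,"twist":0}]' 30
python3 -m pendant '[{"claw":0.55,"dx":0,"dy":0,"dz":0,"twist":0},{"claw":0.5,"dx":0,"dy":0,"dz":0,"twist":0},{"claw":0.4,"dx":0,"dy":0,"dz":0,"twist":0},{"claw":0.3,"dx":0,"dy":0,"dz":0,"twist":0},{"claw":0.3,"dx":0,"dy":0,"dz":0,"twist":0},{"claw":0.3,"dx":0,"dy":0,"dz":0,"twist":0}]' 30
```

```text
clock: 23.3
tool_pos: [0.48, 0.3848, 0.0458]
eef_rot: [0.911, 0.412, 0.002, -0.001]
contact_force: [0.3, -0.4, 0.4]
opening: 0.84
finger_force: 0.0
clock: 23.9
tool_pos: [0.4791, 0.384, 0.0439]
eef_rot: [0.911, 0.412, 0.0, 0.0]
contact_force: [-0.1, -0.9, 3.0]
opening: 0.493
finger_force: 30.0
```

```bash
python3 -m pendant '[{"claw":0.3,"dx":0,"dy":0,"dz":20,"twist":0},{"claw":0.3,"dx":0,"dy":0,"dz":60,"twist":0},{"claw":0.3,"dx":0,"dy":0,"dz":105,"twist":0},{"claw":0.3,"dx":0,"dy":0,"dz":150,"twist":0},{"claw":0.3,"dx":-7,"dy":-30,"dz":165,"twist":0},{"claw":0.3,"dx":-16,"dy":-70,"dz":165,"twist":0},{"claw":0.3,"dx":-26,"dy":-110,"dz":165,"twist":0},{"claw":0.3,"dx":-36,"dy":-150,"dz":165,"twist":0}]' 30
python3 -m pendant '[{"claw":0.3,"dx":-11,"dy":-49,"dz":0,"twist":0},{"claw":0.3,"dx":-11,"dy":-49,"dz":0,"twist":0},{"claw":0.3,"dx":-11,"dy":-49,"dz":0,"twist":0},{"claw":0.3,"dx":-11,"dy":-49,"dz":0,"twist":0}]' 30
python3 -c "
from h import *
st();wcloud('w6.png')"
```

```text
clock: 24.7
tool_pos: [0.442, 0.2325, 0.2086]
eef_rot: [0.911, 0.412, -0.0, 0.0]
contact_force: [0.4, -0.3, -2.1]
opening: 0.497
finger_force: 30.0
clock: 25.1
tool_pos: [0.4323, 0.1866, 0.2088]
eef_rot: [0.911, 0.413, 0.001, -0.001]
contact_force: [-0.4, -0.1, -1.3]
opening: 0.499
finger_force: 30.0
t 25.1 tcp [432.3 186.6 208.8] close deg 138.8 tilt 0.1 F [-0.4 -0.1 -1.3] open 43.9 ff 30.0 q7 -1.52
```

View pics/w6.png

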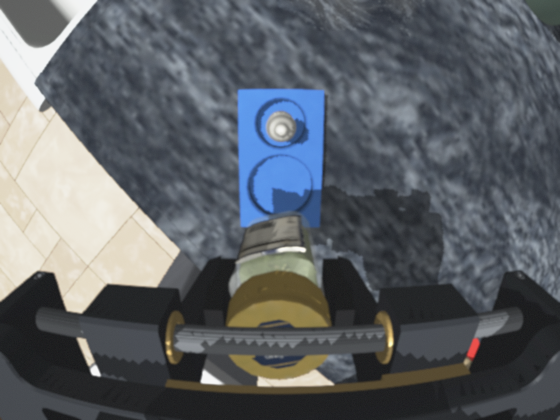

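The grey mill is upright in its well (281,128), and the jar is in line with the wide well (281,185). I'll lower it.

```bash
python3 -m pendant '[{"claw":0.3,"dx":0,"dy":-1,"dz":-40,"twist":0},{"claw":0.3,"dx":0,"dy":-1,"dz":-80,"twist":0},{"claw":0.3,"dx":0,"dy":-1,"dz":-120,"twist":0},{"claw":0.3,"dx":0,"dy":-1,"dz":-143,"twist":0},{"claw":0.3,"dx":0,"dy":-1,"dz":-152,"twist":0},{"claw":0.3,"dx":0,"dy":-1,"dz":-155,"twist":0},{"claw":0.3,"dx":0,"dy":-1,"dz":-155,"twist":0}]' 30
python3 -m pendant '[{"claw":0.3,"dx":0,"dy":0,"dz":-1,"twist":0},{"claw":0.3,"dx":0,"dy":0,"dz":-2,"twist":0},{"claw":0.3,"dx":0,"dy":0,"dz":-2,"twist":0}]' 20
```

```text
clock: 25.85
tool_pos: [0.4323, 0.185, 0.0541]
eef_rot: [0.911, 0.413, 0.001, -0.0]
contact_force: [0.0, -0.3, -1.2]
opening: 0.494
finger_force: 30.0
clock: 26.15
tool_pos: [0.4323, 0.1842, 0.0524]
eef_rot: [0.911, 0.412, 0.001, -0.0]
contact_force: [-0.0, -0.1, -0.9]
opening: 0.497
finger_force: 20.0
```

```bash
python3 -m pendant '[{"claw":0.3,"dx":0,"dy":0,"dz":-1,"twist":0},{"claw":0.3,"dx":0,"dy":0,"dz":-2,"twist":0},{"claw":0.3,"dx":0,"dy":0,"dz":-2,"twist":0}]' 15
```

```text
clock: 26.45
tool_pos: [0.4327, 0.1838, 0.0512]
eef_rot: [0.911, 0.412, 0.001, 0.0]
contact_force: [-1.1, -1.6, 15.5]
opening: 0.5
finger_force: 15.0
```

```bash
python3 -m pendant '[{"claw":0.5,"dx":0,"dy":0,"dz":1,"twist":0},{"claw":0.55,"dx":0,"dy":0,"dz":1,"twist":0},{"claw":0.8,"dx":0,"dy":0,"dz":1,"twist":0},{"claw":0.85,"dx":0,"dy":0,"dz":1,"twist":0},{"claw":0.85,"dx":0,"dy":0,"dz":20,"twist":0},{"claw":0.85,"dx":0,"dy":0,"dz":65,"twist":0},{"claw":1,"dx":0,"dy":0,"dz":115,"twist":0},{"claw":1,"dx":0,"dy":0,"dz":160,"twist":0}]' 15
python3 -m pendant '[{"claw":1,"dx":50,"dy":-50,"dz":30,"twist":0},{"claw":1,"dx":100,"dy":-100,"dz":50,"twist":0},{"claw":1,"dx":100,"dy":-150,"dz":50,"twist":0},{"claw":1,"dx":100,"dy":-190,"dz":50,"twist":0},{"claw":1,"dx":100,"dy":-190,"dz":50,"twist":0},{"claw":1,"dx":100,"dy":-190,"dz":50,"twist":0}]'
python3 -c "
from h import *
st();p,d=snap('scene');W=cloud('scene',d)
cv2.imwrite('pics/fin.png',cv2.resize(p[150:330,190:400],None,fx=3,fy=3))
for n,x,y in (('wood',.468,-.174),('dark',.459,-.24),('grey',.477,.235),('yel',.432,.184)):
    P=W[np.hypot(W[...,0]-x,W[...,1]-y)<.03];print(n,np.nanmax(P[:,2]).round(4))
"
```

```text
clock: 27.25
tool_pos: [0.4314, 0.1839, 0.2116]
eef_rot: [0.911, 0.412, -0.0, -0.0]
contact_force: [0.8, -0.2, -1.2]
opening: 0.989
finger_force: 0.0
clock: 27.85
tool_pos: [0.5322, -0.0124, 0.2594]
eef_rot: [0.913, 0.408, -0.001, 0.002]
contact_force: [0.8, 0.1, -0.3]
opening: 0.999
finger_force: 0.0
t 27.9 tcp [532.2 -12.4 259.4] close deg 138.1 tilt 0.2 F [ 0.8  0.1 -0.3] open 87.9 ff 0.0 q7 -1.07
wood 0.1021
dark 0.1136
grey 0.1033
yel 0.1057
```

View pics/fin.png

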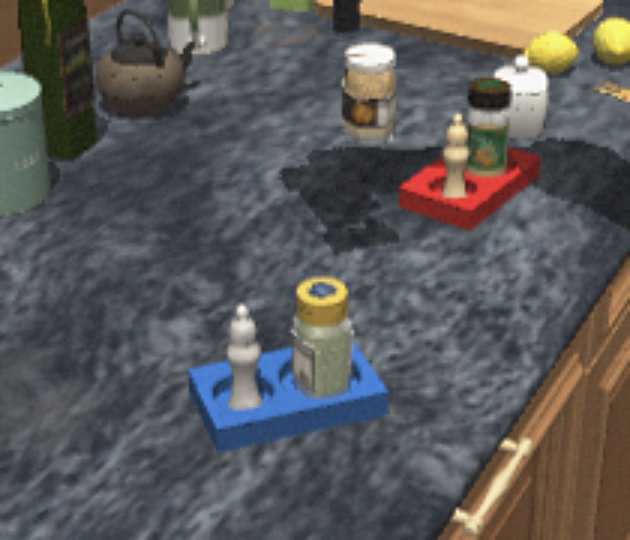

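All four items stand upright in their wells: red holds the tan mill (456,160) and dark-cap jar (488,130), and blue holds the grey mill (243,360) and yellow-cap jar (322,340). Top heights match items sitting on the well floor. The honey jar and sugar pot are still standing, and the arm is clear.

```bash
python3 -c "
from h import *
print(r.finish_job())"
```

```text
the job is handed in; nothing more can be done
None
```

Both kits are made up and the job is handed in at about 28 s: the tan mill and dark-cap jar stand in the red stand, the grey mill and yellow-cap jar in the blue, all upright on the well floors, with the honey jar and sugar pot untouched.

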